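# Put the try square away under the sliding dust cover

### The arm

A 7-joint arm with a two-finger parallel gripper is mounted at the origin on a cart in front of the work surface, level with it; the furniture and walls round the work are solid. World frame = base frame: x ahead of the robot, y to its left, z up, the work surface at z = 0. Lengths are in m, angles in rad, forces in N, time in s.
With the tool pointing down it reaches from about 0.35 to 0.9 m from the base axis. Payload 7.2 kg.
Tool frame: the origin (TCP) lies between the finger pads; the fingertips stand ctrl.tips_ahead ahead of it and the grasp point (between the pads) lies 11 mm behind it (ctrl.tips_ahead is the distance from the TCP to the fingertips, in m); z points along the fingers, y is the line along which they close (so a half turn about z gives the same grasp; the last joint's range is limited). The gripper opens to 85 mm and grips with 20 to 120 N. Pads are 22 mm wide; open, the fingers measure 114 mm over their backs; the gripper's body (76 mm by 85 mm) begins 54 mm behind the grasp point. The pads swing forward as they close: fully open they stand 13 mm farther back than shut.
Start: joints at [1.264, 0.411, -0.013, 1.596, 0.006, 1.134, -0.082], TCP at [0.148, -0.607, 0.239] pointing down, gripper open.
Joint ranges: [-2.95, 2.95], [-0.29, 1.99], [-1.47, 1.44], [0.14, 2.54], [-1.03, 4.17], [0.13, 1.85], [-2.86, 2.86]. Speed limits (rad/s): [2.39, 2.39, 3.01, 3.01, 3.14, 3.14, 3.14].

### API

Orientations are given as a unit quaternion [x, y, z, w].
In Python, from plant import ctrl gives the robot as it stands.
- The arm moves only by the tool step_arm, never from a script. Its arguments are lists of equal length, an entry for each row: "dp": the shift along the tool's x, y, z each as a share of 0.12 m, from -1 to 1, a list of three; "spin": the turn about the tool's z as a share of 120 degrees, from -1 to 1; "claw": the opening in per cent of the stroke, from 0 (shut) to 100 (fully open). A call has 1 to 20 rows; each row is the pose to reach, as a shift and turn from the pose commanded when the call began, along the tool's axes at that moment; what a row does not reach only later rows make up. A row lasts 1/12 s, in which the tool goes at most 41.7 mm and 7.16 degrees, less where a joint would pass 70% of its speed; a pose out of reach is approached as far as the arm can. A call with a number of a shift or a turn outside -1 to 1 is refused whole. A call with a gripper value outside its range is refused whole. The fingers move at their own pace and stop on an object; "squeeze" is the grip in N (left out, the last holds). Time passes only in rows, so rows that repeat a pose let the fingers close. It gives the time, the measured TCP pose, the force, the opening and the grip force at its end, in the units of the state.
- ctrl.state(): the state, without advancing time (a new reading comes with each control period).
- ctrl.camera(name): name is "side" or "top"; returns a dict with "frame" (400x640x3 uint8, red, green, blue), "intrinsics" (3x3 intrinsics, pixels), "camera_from_world" (4x4, takes a point from world to camera coordinates). Camera axes: x right, y up, looking along -z (the intrinsics and any distortion apply to the point x, -y, -z); pixel columns grow to the right and rows downward; lengths in m; the calibration is good to about 2 mm. A picture is of the moment at which its call begins. There is no depth.
- ctrl.close_job(): hands the job in; it is judged then, once.
The state is a dict: "time": time; "joint_positions": joint angles; "joint_vel": joint speeds; "effort": joint torques, N m; "tcp_pos": TCP position; "eef_rot": TCP orientation; "force": force on the tool from outside, world axes, zero at the start; "wrist_torque": the same for the moment, N m; "opening": finger opening in m; "grasp_force": force on a finger pad.
Only numpy, scipy, OpenCV 4.12 (cv2) and the standard library are available. Lean on these libraries where they do the work, as an engineer would, in place of code of your own. Each camera call takes 0.05 s, during which the arm holds its last target. There are 200 camera calls.

### The job

Put the try square away in the green sloping tool station: slide the dust cover up to open it, lay the square flat on the yellow floor of its L-shaped pocket (do not let it drop), and slide the cover fully shut over it. Leave the gauge plate, the bottle of marking blue and the slotted strap where they are.

Things in the scene. Friction and masses are not known exactly. Their poses are not given: they have to be found in the camera images.
- station: Green steel tool station, fixed: a wedge 232 mm deep (x -121..111), 205 wide (y), its face rising 27 degrees from 57 mm high in front (robot's side) to 170 mm at the rear. Origin: centre of its underside; x level from front to rear, y to its left, z up. The pocket is in the lower half of the face; the open cover parks over the upper half. Place and yaw vary.
- tray (a point): Where the middle of the square's stock belongs, on the pocket's yellow floor; at [-48, 42, 66] mm in the station's frame. x up the slope, y level to the left, z square out of the face (27 degrees off vertical, towards the robot). Stored, stock is here, its x along this -y, its y along this x: an upright L, stock at the left, blade at the bottom pointing right.
- stock_slot (a point): Middle of the slot for the stock, on the floor (same point and axes as tray). In mm: x -49..49, y -13..13, so 4 mm play. The black insert round it is 12 mm high. Two bays for the gripper's fingers, as deep as the pocket, lie beside it at x -18..34, out to y = 45 and y = -45. Above the floor: front nose (x -71..-60) 21 mm, side rails 25.5 mm.
- blade_slot (a point): Middle of the slot for the blade, at the level of the pocket floor, axes as tray, at its [-34, -70, 0] mm. It runs along the low edge: in the tray's frame x -49..-19, y -126..-13 mm, to the stock slot. From y -126 to -45 it has a ledge 4.5 mm above the pocket floor, which bears the blade.
- cover (a joint): Slide of the dust cover along the tray's x: 0 m shut against the front nose, 0.114 m fully open, up the slope; starts 0 to 30 mm open. Takes about 5 N up, 2 N down; stays where left. Cover: steel plate 116 x 185 x 3 mm, 0.35 kg, underside 18.6 mm above the pocket floor: the stored square passes beneath, one riding up on the insert blocks it. Pocket clear from 0.109 m.
- grip (a point): Middle of the cover's black bar grip, a rib 13 mm thick along the slope, 72 mm long across it, standing 22 mm above the plate; the point is 10 mm under its top. Axes as tray, in whose frame it lies at [-34 + opening, -41.5, 33.6] mm; it moves with the cover. The rib's lower face is 19.5 mm from the cover's front edge; nothing stands higher within 60 mm of it.
- square: Loose steel try square, 0.24 kg (varies 0.8 to 1.3 times), flat on the bench, left or right of the station: a thick dark stock, 90 x 18 x 14 mm, and at one end of it, at right angles, a thin bright blade 22 mm wide, 2.5 mm thick. It leans 2 degrees, on the stock and the tip. Its own frame stands 20 degrees off its edges: use stock.
- stock (a point): On the underside of the square's stock, below its middle. z up; x along the blade towards its tip; y along the stock, away from the blade. In mm the stock fills x -9..9, y -45..45, z 0..14, the blade x 9..121, y -45..-23, z 5..7.5; centre of mass about [14, -7]. Grip across the 18 mm near y = +8, clear of the blade.
- blade_tip (a point): Middle of the blade's free end: [121, -34, 6] mm in the frame of stock.
- gauge_plate: Loose steel gauge plate with cut-outs, 134 x 79 x 6 mm, flat on the other side of the station from the square (the two swap places). Origin: centre of its underside. Leave alone.
- marking_blue: Loose blue bottle with black cap, 33 mm across, 68 mm high, standing at the right of the station. Origin: centre of its foot. Leave alone.
- strap: Loose slotted strap of dark steel, a filing workpiece, 98 x 37 x 11 mm, flat on the bench in front of the station. Origin: centre of its underside. Leave alone.

How it is judged:
By the outcome, as a careful person would: the job done as asked, in the order asked, and still so for the second after the job is handed in, with the robot touching nothing.
It also fails if it takes over 72 s, if anything falls off the work surface, if the arm or the gripper's body presses on something with over 40 N, if the wrist force passes 120 N, or if a joint passes its speed limit or range.

## Working session

There is one attempt and no reset: what is moved stays moved. The work goes in short steps, Python scripts to look and compute and a tool call to move; the robot and the scene stay as the last step left them, time stands still between calls to the robot, and variables do not carry over. Pictures are saved under pics/ and viewed, at most 10 in all, crops included, and the job is handed in when it is done.

Besides the shell and the picture viewer there is one more tool, called after ">>>" by a JSON object that holds its "fn" and its "kwargs". step_arm: Moves the arm, as the interface text tells. Shift numbers are shares of 0.12 m and turn numbers shares of 120 degrees, none past 1 either way. Its arguments: {"type":"object","properties":{"dp":{"type":"array"},"spin":{"type":"array"},"claw":{"type":"array"},"squeeze":{"type":"number"}},"required":["dp","spin","claw"]}

```bash
mkdir -p pics; ls; python3 - <<'E'
from plant import ctrl
import cv2
s=ctrl.state();print({k:s[k] for k in('time','tcp_pos','eef_rot','opening','force')},ctrl.tips_ahead)
for n in('top','side'):
    c=ctrl.camera(n);cv2.imwrite(f'pics/{n}0.png',c['frame'][:,:,::-1]);print(n,c['intrinsics'],c['camera_from_world'],[k for k in c])
E
```

```text
pics
{'time': 0.0, 'tcp_pos': array([ 0.14770408, -0.60681042,  0.2384472 ]), 'eef_rot': array([ 9.92874575e-01,  1.19161438e-01, -1.49880137e-04, -7.79231990e-04]), 'opening': 0.08545626916169448, 'force': array([ 0.27867561, -0.3797699 , -0.10323054])} 0.008
top [[471.59317033   0.         322.34900318]
 [  0.         471.59317033 192.65121703]
 [  0.           0.           1.        ]] [[ 0.03728933 -0.99927683 -0.0074377  -0.02336398]
 [ 0.97520342  0.03476422  0.2185629  -0.57039358]
 [-0.21814628 -0.01540334  0.97579452 -1.24935445]
 [ 0.          0.          0.          1.        ]] ['frame', 'intrinsics', 'camera_from_world']
side [[380.13448379   0.         317.76578162]
 [  0.         380.13448379 199.39461176]
 [  0.           0.           1.        ]] [[ 0.99807036  0.05664116  0.02544288 -0.55451134]
 [-0.05095692  0.51300761  0.85687023 -0.02853562]
 [ 0.03548174 -0.85651326  0.51490395 -1.31118353]
 [ 0.          0.          0.          1.        ]] ['frame', 'intrinsics', 'camera_from_world']
```

View pics/top0.png

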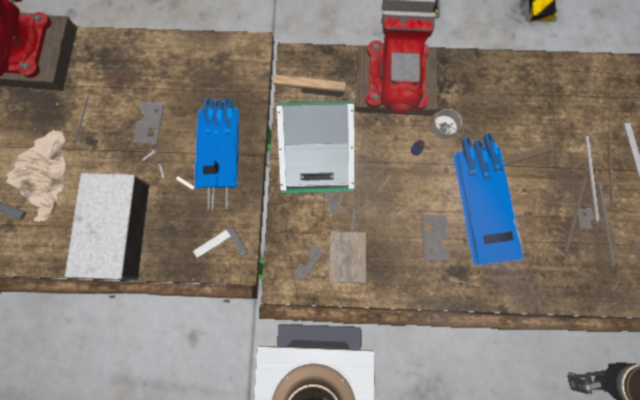

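View pics/side0.png

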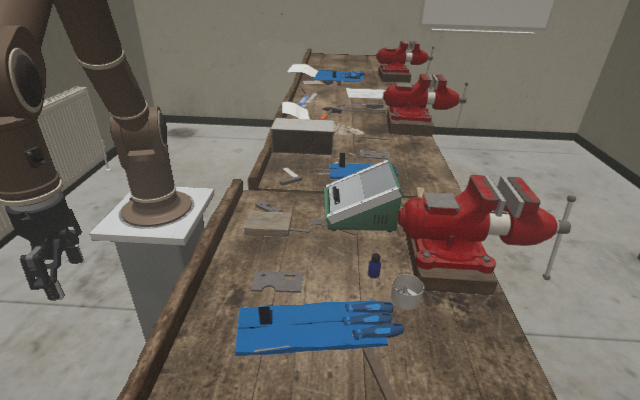

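The top view shows the station around (316,147) with its rib at (318,177). The square is at about (220,243), with the bright blade left and the dark stock right. The gauge plate is at (435,237), the bottle at (417,147) and the strap at (308,262). I'll zoom in on the station and the square.

```bash
python3 - <<'E'
import cv2,numpy as np
t=cv2.imread('pics/top0.png');s=cv2.imread('pics/side0.png')
z=lambda im,x,y,w,h,W,H:cv2.resize(im[y:y+h,x:x+w],(W,H),interpolation=cv2.INTER_CUBIC)
a=z(t,262,95,100,100,400,400);b=z(t,185,215,70,50,400,286)[:200]
b=z(t,185,220,80,40,400,200)
c=z(s,315,150,100,100,400,400);d=z(s,265,160,80,40,400,200)
cv2.imwrite('pics/z0.png',np.vstack([np.hstack([a,c]),np.hstack([b,d])]))
E
```

```text
(no output)
```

View pics/z0.png

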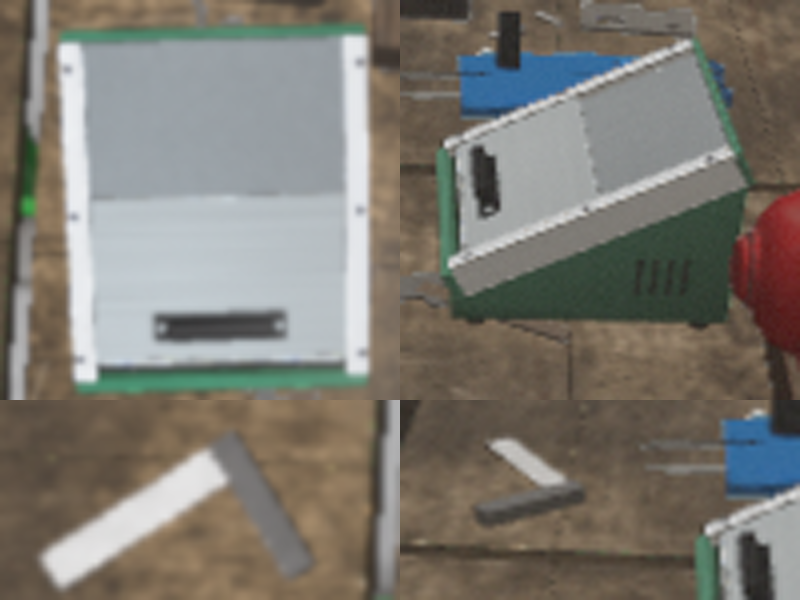

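The crops show the rib at top-view (317,176), the cover nearly shut, and the station outline clear. In the top view the blade runs from about (194,254) to (229,233). The stock is grey, from about (230,228) to (245,253).

```bash
cat > h.py <<'E'
import cv2,numpy as np
from plant import ctrl
from scipy.spatial.transform import Rotation as R
def cast(c,uv,z):
    "world points at height z seen at pixels uv"
    K,T=c['intrinsics'],c['camera_from_world'];uv=np.atleast_2d(np.asarray(uv,float))
    d=np.c_[uv,np.ones(len(uv))]@np.linalg.inv(K).T*[1,-1,-1]
    o=-T[:3,:3].T@T[:3,3];d=d@T[:3,:3];return o+d*((np.asarray(z)-o[2])/d[:,2])[:,None]
def proj(c,P):
    T=c['camera_from_world'];p=np.atleast_2d(P)@T[:3,:3].T+T[:3,3];q=(p*[1,-1,-1])@c['intrinsics'].T
    return q[:,:2]/q[:,2:]
def tri(cs,uvs):
    A=[];b=[]
    for c,uv in zip(cs,uvs):
        p=cast(c,uv,[0.])[0];d=cast(c,uv,[.3])[0]-p;d/=np.linalg.norm(d);M=np.eye(3)-np.outer(d,d);A.append(M);b.append(M@p)
    return np.linalg.lstsq(np.vstack(A),np.hstack(b),rcond=None)[0]
def big(m,x,y,w,h):
    k=np.zeros_like(m);k[y:y+h,x:x+w]=m[y:y+h,x:x+w]
    n,l,s,cc=cv2.connectedComponentsWithStats(k);i=1+np.argmax(s[1:,4]);return (l==i).astype(np.uint8)
def rect(m):
    ct=max(cv2.findContours(m,cv2.RETR_EXTERNAL,cv2.CHAIN_APPROX_NONE)[0],key=len);r=cv2.minAreaRect(ct);return r,cv2.boxPoints(r)
E
python3 - <<'E'
from h import *
np.set_printoptions(precision=4,suppress=True)
c=ctrl.camera('top');s=ctrl.camera('side');f=c['frame'];hsv=cv2.cvtColor(f,cv2.COLOR_RGB2HSV)
H,S,V=[hsv[...,i].astype(int) for i in range(3)]
T=c['camera_from_world'];print('cam',-T[:3,:3].T@T[:3,3])
g=((H>60)&(H<95)&(S>80)).astype(np.uint8)
st=((S<60)&(V>90)|(g>0)).astype(np.uint8);m=big(st,273,95,90,102)
r,b=rect(m);print('station',r);
ct=max(cv2.findContours(m,0,2)[0],key=len).reshape(-1,2);print(cv2.approxPolyDP(ct,5,True).reshape(-1,2).tolist())
rib=big((V<75).astype(np.uint8),295,168,45,16);r,b=rect(rib);print('rib',r)
f2=cv2.cvtColor(s['frame'],cv2.COLOR_RGB2HSV);rs=big((f2[...,2]<75).astype(np.uint8),428,182,16,26);r2,_=rect(rs);print('ribside',r2,tri([c,s],[r[0],r2[0]]))
bl=big(((S<50)&(V>170)).astype(np.uint8),185,220,55,42);rb,bb=rect(bl);print('blade',rb,cast(c,bb,[.005]*4).tolist())
print('S,V row 243',list(zip(S[243,225:256],V[243,225:256])))
E
```

```text
cam [ 0.2846 -0.0228  1.3436]
station ((317.5, 145.5), (101.0, 89.0), 90.0)
[[273, 95], [280, 192], [343, 196], [355, 189], [362, 196], [362, 186], [354, 185], [362, 156], [354, 159], [353, 101], [314, 101], [310, 95], [310, 101], [299, 101], [315, 103], [277, 102], [275, 108]]
rib ((316.0, 176.0), (4.0, 24.0), 90.0)
ribside ((432.0, 207.0), (0.0, 0.0), 0.0) [ 0.7781 -0.0029  0.0378]
blade ((211.37669372558594, 243.31137084960938), (8.466269493103027, 39.691673278808594), 56.82148742675781) [[0.4022814329082668, 0.3603492643144466, 0.004999999999999893], [0.4676307038028517, 0.27112406121792376, 0.004999999999999893], [0.4477813161332049, 0.25621359940922356, 0.004999999999999893], [0.38283923402429315, 0.34528217409186684, 0.004999999999999893]]
S,V row 243 [(np.int64(90), np.int64(133)), (np.int64(91), np.int64(135)), (np.int64(89), np.int64(140)), (np.int64(90), np.int64(144)), (np.int64(90), np.int64(144)), (np.int64(89), np.int64(143)), (np.int64(87), np.int64(140)), (np.int64(87), np.int64(138)), (np.int64(80), np.int64(137)), (np.int64(60), np.int64(135)), (np.int64(26), np.int64(127)), (np.int64(8), np.int64(121)), (np.int64(6), np.int64(119)), (np.int64(6), np.int64(119)), (np.int64(6), np.int64(118)), (np.int64(9), np.int64(117)), (np.int64(14), np.int64(113)), (np.int64(38), np.int64(108)), (np.int64(76), np.int64(118)), (np.int64(87), np.int64(138)), (np.int64(88), np.int64(151)), (np.int64(89), np.int64(157)), (np.int64(89), np.int64(158)), (np.int64(87), np.int64(152)), (np.int64(86), np.int64(142)), (np.int64(85), np.int64(132)), (np.int64(86), np.int64(125)), (np.int64(88), np.int64(124)), (np.int64(91), np.int64(129)), (np.int64(90), np.int64(133)), (np.int64(89), np.int64(137))]
```

```bash
python3 - <<'E'
from h import *
np.set_printoptions(precision=4,suppress=True)
c=ctrl.camera('top');f=c['frame'];s=ctrl.camera('side')
F=cast(c,[[280.6,190.1],[353.4,188.1]],[.0565]*2);B=cast(c,[[276.6,105.6],[353.4,103.6]],[.168]*2)
print(F,B,np.linalg.norm(F[0]-F[1]),np.linalg.norm(B[0]-B[1]))
for a,b in((F[0],B[0]),(F[1],B[1])):
    d=b-a;print('yaw',np.degrees(np.arctan2(d[1],d[0])),np.hypot(*d[:2]))
for a,b in((F[1],F[0]),(B[1],B[0])):
    d=b-a;print('yaw',np.degrees(np.arctan2(-d[0],d[1])))
# rib in both, brightness centroid
for cam,(x,y,w,h) in((c,(295,169,45,14)),(s,(428,182,16,26))):
    g=cv2.cvtColor(cam['frame'],cv2.COLOR_RGB2GRAY)[y:y+h,x:x+w].astype(float)
    m=(g<105).astype(np.uint8);n,l,st,cc=cv2.connectedComponentsWithStats(m);i=1+np.argmax(st[1:,4]);w8=(l==i)
    ys,xs=np.nonzero(w8);print('rib',xs.mean()+x,ys.mean()+y,xs.min()+x,xs.max()+x,ys.min()+y,ys.max()+y,w8.sum())
hsv=cv2.cvtColor(f,cv2.COLOR_RGB2HSV);S,V=hsv[...,1].astype(int),hsv[...,2].astype(int)
bl=big(((S<50)&(V>165)).astype(np.uint8),185,220,55,42);sk=big(((S<45)&(V<150)).astype(np.uint8),222,222,32,38)
for n,m,z in(('blade',bl,.005),('stock',sk,.014)):
    ys,xs=np.nonzero(m);P=cast(c,np.c_[xs,ys],[z]*len(xs))[:,:2];k=P.mean(0);u,sv,vt=np.linalg.svd(P-k,full_matrices=False)
    q=(P-k)@vt.T;print(n,k,vt[0],np.degrees(np.arctan2(vt[0,1],vt[0,0])),q.max(0)-q.min(0),np.sqrt(12)*q.std(0))
E
```

```text
[[ 0.5755  0.1147  0.0565]
 [ 0.5885 -0.0889  0.0565]] [[ 0.7808  0.1266  0.168 ]
 [ 0.7935 -0.0779  0.168 ]] 0.20406196900208437 0.20486169838803217
yaw 3.3038627413177815 0.20566008110530717
yaw 3.080131977662075 0.20529545465395455
yaw 3.6536099411853775
yaw 3.549826633816054
rib 315.9817073170732 176.23170731707316 301 331 173 179 164
rib 441.39130434782606 188.6086956521739 439 443 185 192 23
blade [0.4259 0.3073] [-0.5783  0.8158] 125.33004320914618 [0.1113 0.0259] [0.1108 0.0242]
stock [0.4339 0.2343] [-0.8251 -0.5649] -145.6019750416793 [0.0906 0.0186] [0.0902 0.0179]
```

```bash
cat >> h.py <<'E'
ST=np.array([.7038,.0201]);YAW=3.4
def s2w(x,y,z):
    a=np.radians(YAW);return np.array([ST[0]+x*np.cos(a)-y*np.sin(a),ST[1]+x*np.sin(a)+y*np.cos(a),z])
def t2w(x,y,z):
    a=np.radians(27);x,y,z=[v/1000 for v in(x,y,z)]
    return s2w(-.048+x*np.cos(a)-z*np.sin(a),.042+y,.066+x*np.sin(a)+z*np.cos(a))
def need(P,th,n=1):
    s=ctrl.state();m=R.from_quat(s['eef_rot']).as_matrix();t0=np.degrees(np.arctan2(m[1,0],m[0,0]))
    d=(m.T@(np.array(P)-s['tcp_pos']))/.12;sp=-((th-t0+180)%360-180)/120
    print('theta',round(t0,2),'tcp',s['tcp_pos'].round(4),'t',round(s['time'],2),'| dp',d.round(3),'spin',round(sp,3))
E
python3 - <<'E'
from h import *
import h
np.set_printoptions(precision=4,suppress=True)
need([.582,.013,.24],3.4)
c=ctrl.camera('top')
for o in(0,5,10,15,20,30):print(o,proj(c,[t2w(-40.5+o,-41.5,43.6),t2w(-27.5+o,-41.5,43.6),t2w(-27.5+o,-41.5,21.6),t2w(56+o,-41.5,21.6)]).round(1).tolist())
E
```

```text
theta 13.68 tcp [ 0.1477 -0.6072  0.239 ] t 0.3 | dp [ 4.738 -4.165 -0.007] spin 0.086
0 [[316.5, 180.2], [316.4, 175.6], [316.5, 173.9], [315.7, 144.1]]
5 [[316.5, 178.4], [316.3, 173.8], [316.4, 172.1], [315.6, 142.3]]
10 [[316.4, 176.7], [316.3, 172.0], [316.4, 170.4], [315.6, 140.5]]
15 [[316.4, 174.9], [316.2, 170.2], [316.3, 168.6], [315.5, 138.7]]
20 [[316.3, 173.1], [316.2, 168.4], [316.3, 166.9], [315.5, 136.8]]
30 [[316.2, 169.5], [316.1, 164.8], [316.2, 163.3], [315.4, 133.2]]
```

>>> {"fn": "step_arm", "kwargs": {"dp": [[0.9,-0.7,0],[0.9,-0.7,0],[0.9,-0.7,0],[0.9,-0.7,0],[0.9,-0.7,0],[0.9,-0.7,0]], "spin": [0.086,0.086,0.086,0.086,0.086,0.086], "claw": [0,0,0,0,0,0], "squeeze": 20}}

```text
time: 0.85
tcp_pos: [0.2333, -0.5001, 0.2397]
eef_rot: [1.0, 0.03, 0.0, 0.0]
force: [-0.0, -0.7, -0.1]
opening: 0.0126
grasp_force: 0.0
```

>>> {"fn": "step_arm", "kwargs": {"dp": [[0.8,-0.95,0],[0.8,-0.95,0],[0.8,-0.95,0],[0.8,-0.95,0],[0.8,-0.95,0]], "spin": [0,0,0,0,0], "claw": [0,0,0,0,0]}}

```text
time: 1.27
tcp_pos: [0.325, -0.3777, 0.2395]
eef_rot: [0.999, 0.032, 0.001, -0.0]
force: [-0.2, 0.7, 0.0]
opening: -0.0001
grasp_force: 0.0
```

>>> {"fn": "step_arm", "kwargs": {"dp": [[0.8,-0.95,0],[0.8,-0.95,0],[0.8,-0.95,0],[0.8,-0.95,0],[0.8,-0.95,0]], "spin": [0,0,0,0,0], "claw": [0,0,0,0,0]}}

```text
time: 1.68
tcp_pos: [0.4142, -0.2584, 0.2395]
eef_rot: [0.999, 0.032, 0.001, -0.001]
force: [0.2, 0.7, -0.3]
opening: -0.0
grasp_force: 0.0
```

>>> {"fn": "step_arm", "kwargs": {"dp": [[0.8,-0.95,0],[0.8,-0.95,0],[0.8,-0.95,0],[0.8,-0.95,0],[0.8,-0.95,0]], "spin": [0,0,0,0,0], "claw": [0,0,0,0,0]}}

```text
time: 2.1
tcp_pos: [0.5033, -0.1388, 0.2393]
eef_rot: [0.999, 0.032, 0.001, -0.001]
force: [0.3, -0.8, 1.0]
opening: -0.0005
grasp_force: 0.0
```

```bash
python3 -c "
from h import *
need([.582,.013,.15],3.4);print(ctrl.state()['joint_positions'].round(2))"
```

```text
theta 3.63 tcp [ 0.5033 -0.1388  0.2393] t 2.1 | dp [ 0.733 -1.22   0.748] spin 0.002
[ 0.44  0.26 -0.32  1.83  0.09  1.07 -1.42]
```

>>> {"fn": "step_arm", "kwargs": {"dp": [[0.73,-0.95,0.3],[0.73,-0.95,0.3],[0.73,-0.95,0.3],[0.73,-0.95,0.3],[0.73,-0.95,0.3]], "spin": [0,0,0,0,0], "claw": [0,0,0,0,0]}}

```text
time: 2.52
tcp_pos: [0.5829, -0.02, 0.2014]
eef_rot: [1.0, 0.031, -0.001, -0.001]
force: [-0.8, 0.0, 0.2]
opening: 0.0002
grasp_force: 0.0
```

>>> {"fn": "step_arm", "kwargs": {"dp": [[0,-0.26,0.4],[0,-0.26,0.4],[0,-0.26,0.4],[0,-0.26,0.4],[0,-0.26,0.4]], "spin": [0,0,0,0,0], "claw": [0,0,0,0,0]}}

```text
time: 2.93
tcp_pos: [0.5801, 0.0053, 0.1563]
eef_rot: [1.0, 0.028, 0.001, 0.001]
force: [0.1, -0.1, 0.9]
opening: -0.0001
grasp_force: 0.0
```

```bash
python3 -c "
from h import *
import cv2
need([.582,.013,.082],3.4);t=ctrl.camera('top')['frame'];s=ctrl.camera('side')['frame']
a=cv2.resize(t[95:205,262:372],(400,400),interpolation=2);b=cv2.resize(s[130:240,305:415],(400,400),interpolation=2)
cv2.imwrite('pics/a1.png',np.hstack([a,b])[:,:,::-1])"
```

```text
theta 3.19 tcp [0.5801 0.0053 0.1563] t 2.93 | dp [ 0.018 -0.064  0.619] spin -0.002
```

View pics/a1.png

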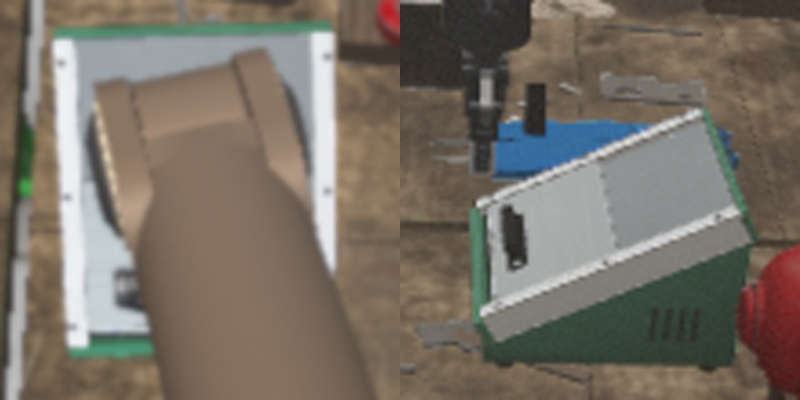

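The side view shows the shut fingertips at about px (327,178), clear of and in front of the rib at about (446,195).

>>> {"fn": "step_arm", "kwargs": {"dp": [[-0.02,-0.06,0.4],[-0.02,-0.06,0.4],[-0.02,-0.06,0.6],[-0.02,-0.06,0.62],[-0.02,-0.06,0.62],[-0.02,-0.06,0.62]], "spin": [0,0,0,0,0,0], "claw": [0,0,0,0,0,0]}}

```text
time: 3.53
tcp_pos: [0.5771, 0.0149, 0.0822]
eef_rot: [1.0, 0.029, 0.0, 0.0]
force: [0.6, -1.1, 0.6]
opening: -0.0001
grasp_force: 0.0
```

```bash
python3 -c "
from h import *
c=ctrl.camera('side');print(proj(c,[.580,.005,.148]),t2w(-40.5+2,-41.5,43.6))
need([.582,.013,.082],3.4)
print(ctrl.state()['force'])"
```

```text
[[326.6300753  177.15725365]] [0.60185232 0.01454407 0.08736925]
theta 3.34 tcp [0.5774 0.0151 0.0825] t 3.58 | dp [0.037 0.019 0.004] spin -0.001
[-0.29113875 -0.04213474  0.93279279]
```

>>> {"fn": "step_arm", "kwargs": {"dp": [[0.11,0,0],[0.19,0,-0.04],[0.27,0,-0.08],[0.35,0,-0.12],[0.43,0,-0.16],[0.51,0,-0.2],[0.59,0,-0.24],[0.67,0,-0.285],[0.75,0,-0.325],[0.83,0,-0.365],[0.83,0,-0.365]], "spin": [0,0,0,0,0,0,0,0,0,0,0], "claw": [0,0,0,0,0,0,0,0,0,0,0]}}

```text
time: 4.5
tcp_pos: [0.6771, 0.021, 0.1267]
eef_rot: [1.0, 0.029, 0.001, 0.0]
force: [-1.2, 0.0, -0.0]
opening: -0.0004
grasp_force: 0.5
```

```bash
python3 -c "
from h import *
print(ctrl.state()['force'],t2w(-40.5+114,-41.5,43.6))
need(t2w(-40.5+114,-41.5,43.6)-[.011,0,.005],3.4)"
```

```text
[-1.19653555  0.00982283 -0.00521212] [0.7014694  0.02046242 0.13821619]
theta 3.34 tcp [0.6771 0.021  0.1267] t 4.5 | dp [ 0.111  0.011 -0.054] spin -0.0
```

>>> {"fn": "step_arm", "kwargs": {"dp": [[0.04,0,-0.02],[0.07,0,-0.035],[0.09,0,-0.045],[0.1,0,-0.05],[0.1,0,-0.05]], "spin": [0,0,0,0,0], "claw": [0,0,0,0,0]}}

```text
time: 4.92
tcp_pos: [0.6816, 0.0213, 0.1288]
eef_rot: [1.0, 0.029, -0.007, 0.001]
force: [-18.8, -2.1, 1.5]
opening: -0.0
grasp_force: 9.3
```

>>> {"fn": "step_arm", "kwargs": {"dp": [[0.015,0,-0.008],[0.015,0,-0.008],[0.015,0,-0.008]], "spin": [0,0,0], "claw": [0,0,0]}}

```text
time: 5.17
tcp_pos: [0.6817, 0.0212, 0.1289]
eef_rot: [1.0, 0.03, -0.009, 0.001]
force: [-23.6, -1.3, 0.6]
opening: -0.0005
grasp_force: 11.3
```

>>> {"fn": "step_arm", "kwargs": {"dp": [[-0.2,0,0],[-0.3,0,-0.2],[-0.3,0,-0.6],[-0.3,-0.3,-0.8],[-0.3,-0.7,-0.8],[-0.3,-0.95,-0.8],[-0.3,-0.95,-0.8]], "spin": [0,0,0,0,0,0,0], "claw": [0,0,0,40,40,40,40]}}

```text
time: 5.75
tcp_pos: [0.6453, 0.1454, 0.2303]
eef_rot: [0.999, 0.035, 0.002, -0.004]
force: [-1.3, 1.9, 0.7]
opening: 0.0344
grasp_force: 0.0
```

>>> {"fn": "step_arm", "kwargs": {"dp": [[-0.9,-0.9,0],[-0.9,-0.9,0],[-0.9,-0.9,0],[-0.9,-0.9,0],[-0.9,-0.9,0]], "spin": [-0.2,-0.2,-0.26,-0.26,-0.26], "claw": [40,40,40,40,40]}}

```text
time: 6.17
tcp_pos: [0.5277, 0.2412, 0.2292]
eef_rot: [0.952, 0.305, 0.001, -0.001]
force: [-1.1, 0.4, -0.8]
opening: 0.0339
grasp_force: 0.0
```

```bash
python3 -c "
from h import *
s=ctrl.state();print(s['force'],s['opening'],s['joint_positions'].round(2))
st=np.array([.4339,.2343]);a=np.radians(214.9);ya=np.array([np.cos(a),np.sin(a)])
g=st+ya*.004;print(g)
need([g[0],g[1],.08],34.9)
t=ctrl.camera('top')['frame'];s=ctrl.camera('side')['frame']
a=cv2.resize(t[95:205,262:372],(400,400),interpolation=2);b=cv2.resize(s[130:240,305:415],(400,400),interpolation=2)
cv2.imwrite('pics/a2.png',np.hstack([a,b])[:,:,::-1]);cv2.imwrite('pics/top2.png',t[:,:,::-1])"
```

```text
[-1.08406956  0.4058135  -0.75356584] 0.03386769907408781 [-0.1   0.4  -0.55  1.69  0.22  1.11 -1.66]
[0.43061939 0.23201142]
theta 35.51 tcp [0.5277 0.2412 0.2292] t 6.17 | dp [-0.705 -0.404  1.243] spin 0.005
```

View pics/a2.png

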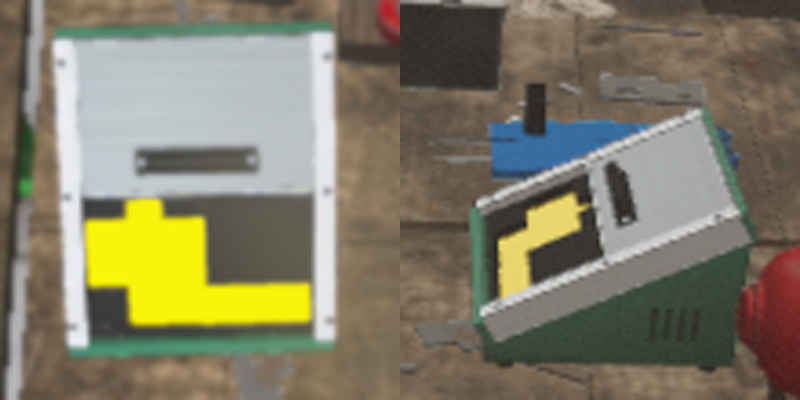

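Cover is fully open: the rib is at top-view (316,139) and the yellow L is in full view. The floor edges in the picture let me refine the station pose.

```bash
python3 - <<'E'
from h import *
c=ctrl.camera('top')
t=cv2.imread('pics/top2.png').astype(float);Y=(np.minimum(t[...,1],t[...,2])-t[...,0])/250
def row(u,v0,v1):   # yellow crossing along column u, between rows
    p=Y[v0:v1+1,u];i=np.nonzero((p[:-1]-.5)*(p[1:]-.5)<0)[0];return [v0+k+(p[k]-.5)/(p[k]-p[k+1]) for k in i]
def col(v,u0,u1):
    p=Y[v,u0:u1+1];i=np.nonzero((p[:-1]-.5)*(p[1:]-.5)<0)[0];return [u0+k+(p[k]-.5)/(p[k]-p[k+1]) for k in i]
mm=lambda P:proj(c,[P])[0]
px=1/ (mm(t2w(10,0,0))-mm(t2w(0,0,0)))[1]*10
print('mm tray x per row',px)
def chk(n,axis,line,rng,p,q):
    # line between tray pts p,q; observed at cols/rows
    a,b=mm(t2w(*p)),mm(t2w(*q));D=[]
    for k in line:
        o=row(k,*rng) if axis=='v' else col(k,*rng)
        if len(o)!=1: continue
        if axis=='v': e=a[1]+(k-a[0])/(b[0]-a[0])*(b[1]-a[1]);D.append((k,o[0]-e))
        else: e=a[0]+(k-a[1])/(b[1]-a[1])*(b[0]-a[0]);D.append((k,o[0]-e))
    D=np.array(D);
    print(n,len(D),'mean px off',D[:,1].mean().round(2),'first/last half',D[:len(D)//2,1].mean().round(2),D[len(D)//2:,1].mean().round(2))
chk('low edge x=-49,z0','v',range(300,310),(178,190),(-49,10,0),(-49,-40,0))
chk('ledge low edge z4.5','v',range(315,345),(178,190),(-49,-50,4.5),(-49,-120,4.5))
chk('bay low x=-18','v',range(287,296),(168,180),(-18,42,0),(-18,16,0))
chk('bay top x=34 z12','v',range(288,295),(148,160),(34,42,12),(34,16,12))
chk('bay top right','v',range(309,317),(148,160),(34,-16,12),(34,-42,12))
chk('blade up x=-19 z12','v',range(322,345),(168,179),(-19,-50,12),(-19,-120,12))
chk('left y=45','h',range(158,171),(280,292),(30,45,0),(-15,45,0))
chk('slot left y=13','h',range(176,182),(291,304),(-25,13,0),(-45,13,0))
chk('bay right y=-45 z12','h',range(157,170),(312,325),(30,-45,12),(-15,-45,12))
chk('end y=-126 z12','h',range(175,181),(340,352),(-25,-126,12),(-45,-126,12))
E
```

```text
mm tray x per row -2.8572769482652713
low edge x=-49,z0 10 mean px off 3.93 first/last half 3.99 3.87
ledge low edge z4.5 30 mean px off 3.69 first/last half 3.68 3.7
bay low x=-18 9 mean px off 3.84 first/last half 3.82 3.85
bay top x=34 z12 7 mean px off 2.86 first/last half 2.87 2.85
bay top right 8 mean px off 2.81 first/last half 2.82 2.81
blade up x=-19 z12 23 mean px off 2.9 first/last half 2.9 2.91
left y=45 13 mean px off -0.22 first/last half -0.21 -0.23
slot left y=13 6 mean px off -0.48 first/last half -0.58 -0.38
bay right y=-45 z12 13 mean px off 0.47 first/last half 0.47 0.47
end y=-126 z12 6 mean px off 0.17 first/last half 0.13 0.21
```

>>> {"fn": "step_arm", "kwargs": {"dp": [[-0.7,-0.4,0.5],[-0.7,-0.4,0.9],[-0.7,-0.4,1],[-0.7,-0.4,1],[-0.7,-0.4,1],[-0.7,-0.4,1]], "spin": [0.005,0.005,0.005,0.005,0.005,0.005], "claw": [45,45,45,45,45,45]}}

```text
time: 6.82
tcp_pos: [0.4364, 0.2256, 0.1068]
eef_rot: [0.957, 0.291, -0.001, 0.0]
force: [0.9, 0.7, 1.0]
opening: 0.0381
grasp_force: 0.0
```

>>> {"fn": "step_arm", "kwargs": {"dp": [[0,0,0.4],[0,0,0.5],[0,0,0.5],[0,0,0.5]], "spin": [0,0,0,0], "claw": [45,45,45,45]}}

```text
time: 7.15
tcp_pos: [0.438, 0.2271, 0.0483]
eef_rot: [0.957, 0.291, 0.0, -0.0]
force: [-0.6, 0.5, 0.6]
opening: 0.0382
grasp_force: 0.0
```

```bash
sed -i 's/ST=np.array(\[.7038/ST=np.array([.6947/' h.py; python3 -c "
from h import *
need([.4306,.2320,.0125],34.9);print(ctrl.state()['opening'])
t=ctrl.camera('top')['frame'];c=ctrl.camera('side');s=c['frame']
a=cv2.resize(t[205:275,185:265],(400,350),interpolation=2);b=cv2.resize(s[145:215,260:340],(400,350),interpolation=2)
cv2.imwrite('pics/a3.png',np.hstack([a,b])[:,:,::-1]);print(proj(c,[.4306,.232,.0]))"
```

```text
theta 33.84 tcp [0.438  0.2271 0.0483] t 7.15 | dp [-0.029 -0.069  0.298] spin -0.009
0.038197786957004744
[[289.38152027 181.96240716]]
```

View pics/a3.png

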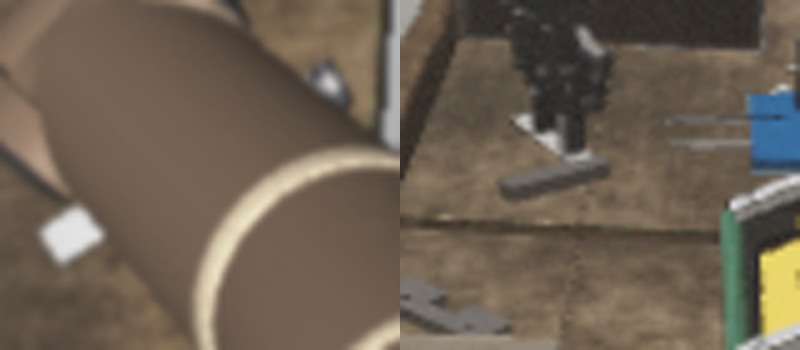

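The side view shows the fingers above the stock at about px (293,176), as planned. I'll correct the last few millimetres and descend.

>>> {"fn": "step_arm", "kwargs": {"dp": [[-0.03,-0.07,0],[-0.03,-0.07,0.1],[-0.03,-0.07,0.2],[-0.03,-0.07,0.27],[-0.03,-0.07,0.3],[-0.03,-0.07,0.3],[-0.03,-0.07,0.3]], "spin": [-0.009,-0.009,-0.009,-0.009,-0.009,-0.009,-0.009], "claw": [45,45,45,45,45,45,45]}}

```text
time: 7.83
tcp_pos: [0.4289, 0.2323, 0.0121]
eef_rot: [0.954, 0.301, 0.0, -0.0]
force: [-0.2, 1.0, -0.4]
opening: 0.0388
grasp_force: 0.0
```

```bash
python3 -c "
from h import *
need([.4306,.2320,.0125],34.9);print(ctrl.state()['force'])
c=ctrl.camera('side');s=c['frame']
b=cv2.resize(s[145:215,260:340],(800,600),interpolation=2)
cv2.imwrite('pics/a4.png',b[:,:,::-1])"
```

```text
theta 35.06 tcp [0.4289 0.2323 0.0121] t 7.83 | dp [ 0.01   0.01  -0.003] spin 0.001
[-0.19472102  0.97113877 -0.36022885]
```

View pics/a4.png

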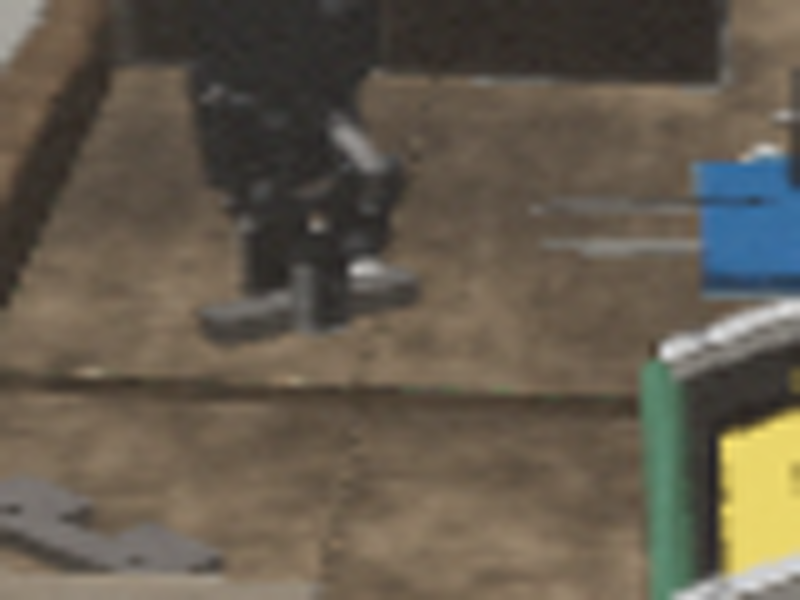

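The side view shows the fingers straddling the stock at about px (291,180). I'll close on it.

>>> {"fn": "step_arm", "kwargs": {"dp": [[0,0,0],[0,0,0],[0,0,0],[0,0,0],[0,0,0],[0,0,0]], "spin": [0,0,0,0,0,0], "claw": [0,0,0,0,0,0], "squeeze": 25}}

```text
time: 8.38
tcp_pos: [0.4292, 0.2321, 0.0122]
eef_rot: [0.954, 0.301, 0.0, 0.0]
force: [-0.5, -1.5, 5.4]
opening: 0.0173
grasp_force: 29.7
```

>>> {"fn": "step_arm", "kwargs": {"dp": [[0,0,-0.1],[0,0,-0.3],[0,0,-0.6],[0,0,-0.9],[0,0,-1],[0,0,-1]], "spin": [0,0,0,0,0,0], "claw": [0,0,0,0,0,0]}}

```text
time: 8.88
tcp_pos: [0.4303, 0.2329, 0.1346]
eef_rot: [0.954, 0.301, 0.003, -0.0]
force: [0.5, -0.5, -3.2]
opening: 0.0169
grasp_force: 28.8
```

>>> {"fn": "step_arm", "kwargs": {"dp": [[0,0,-0.3],[0,0,-0.6],[0,0,-0.9],[0,0,-0.9],[0,0,-0.9]], "spin": [-0.06,-0.12,-0.18,-0.24,-0.3], "claw": [0,0,0,0,0]}}

```text
time: 9.3
tcp_pos: [0.4294, 0.232, 0.2402]
eef_rot: [0.813, 0.582, 0.001, 0.0]
force: [0.4, -0.5, -3.8]
opening: 0.017
grasp_force: 28.7
```

```bash
python3 -c "
from h import *
s=ctrl.state();print(s['opening'],s['grasp_force'],s['force'],s['joint_positions'].round(2));need(t2w(5,0,0)+[0,0,.16],183.4)"
```

```text
0.016984239556284225 28.739542595576495 [ 0.38784132 -0.5261988  -3.82933305] [ 0.03  0.25 -0.73  1.88  0.19  1.07 -1.11]
theta 71.17 tcp [0.4294 0.232  0.2402] t 9.3 | dp [-0.771  2.194  0.103] spin -0.935
```

>>> {"fn": "step_arm", "kwargs": {"dp": [[-0.1,0.1,0],[-0.1,0.2,0],[-0.1,0.3,0],[-0.2,0.4,0],[-0.2,0.5,0],[-0.2,0.6,0],[-0.3,0.7,0],[-0.3,0.8,0],[-0.4,0.9,0],[-0.4,1,0],[-0.4,1,0],[-0.4,1,0],[-0.4,1,0],[-0.4,1,0],[-0.4,1,0],[-0.4,1,0],[-0.4,1,0]], "spin": [-0.06,-0.12,-0.18,-0.24,-0.3,-0.36,-0.42,-0.48,-0.54,-0.6,-0.66,-0.72,-0.78,-0.84,-0.9,-0.935,-0.935], "claw": [0,0,0,0,0,0,0,0,0,0,0,0,0,0,0,0,0]}}

```text
time: 10.72
tcp_pos: [0.5258, 0.1467, 0.2375]
eef_rot: [-0.028, 1.0, 0.0, -0.001]
force: [0.1, -0.7, -2.3]
opening: 0.0169
grasp_force: 28.7
```

```bash
python3 -c "
from h import *
s=ctrl.state();print(s['opening'],s['grasp_force'],s['force'],s['joint_positions'].round(2))
print(t2w(5.2,0,10));need(t2w(5.2,0,10)+[0,0,.1],183.4)
c=ctrl.camera('side')
for z in(-.004,0,.004,.008):print(z,proj(c,[[.4289+.574*.026,.2323-.819*.026,z],[.4289,.2323,z]]).round(1).tolist())"
```

```text
0.016896116185755965 28.729773894301616 [ 0.14696465 -0.73596231 -2.32948065] [ 0.43  0.48 -1.06  1.74  0.45  1.19  0.86]
[0.64438679 0.0591849  0.07727082]
theta -176.74 tcp [0.5258 0.1467 0.2375] t 10.72 | dp [-0.947 -0.784  0.499] spin -0.001
-0.004 [[292.1, 185.6], [289.0, 182.8]]
0 [[292.1, 184.7], [289.0, 181.9]]
0.004 [[292.1, 183.8], [288.9, 181.0]]
0.008 [[292.1, 182.9], [288.9, 180.1]]
```

>>> {"fn": "step_arm", "kwargs": {"dp": [[-0.3,-0.3,0],[-0.6,-0.6,0],[-0.85,-0.78,0],[-0.95,-0.78,0.2],[-0.95,-0.78,0.4],[-0.95,-0.78,0.4],[-0.95,-0.78,0.4]], "spin": [0,0,0,0,0,0,0], "claw": [0,0,0,0,0,0,0]}}

```text
time: 11.35
tcp_pos: [0.6437, 0.0602, 0.1897]
eef_rot: [-0.026, 1.0, 0.0, -0.002]
force: [0.3, 0.6, -1.8]
opening: 0.0173
grasp_force: 28.8
```

```bash
python3 -c "
from h import *
s=ctrl.state();print(s['opening'],s['grasp_force'],s['force'],s['joint_positions'].round(2))
need(t2w(5.2,0,10)+[0,0,.04],183.4)
t=ctrl.camera('top')['frame'];c=ctrl.camera('side');s=c['frame']
a=cv2.resize(t[95:205,262:372],(400,400),interpolation=2);b=cv2.resize(s[130:240,305:415],(400,400),interpolation=2)
cv2.imwrite('pics/side5.png',s[:,:,::-1]);cv2.imwrite('pics/a5.png',np.hstack([a,b])[:,:,::-1])"
```

```text
0.017258966416275327 28.774010097258724 [ 0.32450926  0.60610089 -1.80178675] [ 0.44  0.68 -0.95  1.55  0.58  1.22  1.01]
theta -177.01 tcp [0.6437 0.0602 0.1897] t 11.35 | dp [-0.008 -0.009  0.603] spin -0.003
```

View pics/a5.png

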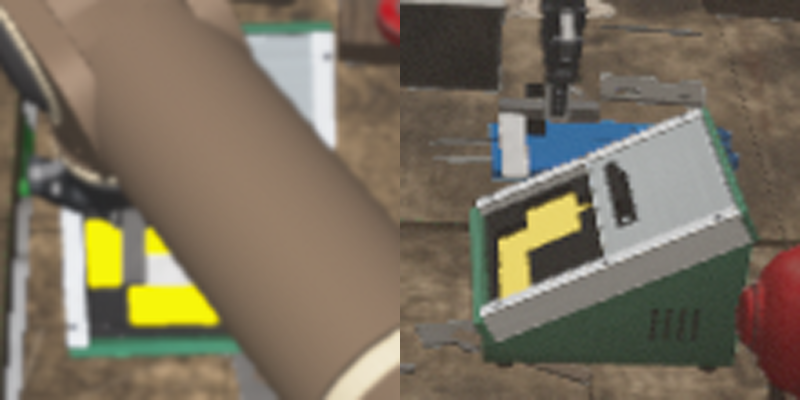

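The side view shows the square held level, stock at about px (332–360, 159) and blade hanging towards the camera with its tip at about (336,179). In the top view the stock's front end is at about (299,173). I'll check both against the planned grip.

```bash
python3 -c "
from h import *
np.set_printoptions(precision=1,suppress=True)
T=ctrl.state()['tcp_pos'];th=np.radians(183.0-180);e=np.array([np.cos(th),np.sin(th),0]);l=np.array([-np.sin(th),np.cos(th),0])
P=lambda sx,sy,sz:T+e*(sy-.0052)-l*sx+np.array([0,0,sz-.0122])
c=ctrl.camera('side');t=ctrl.camera('top')
print('side stock near ends bottom (332.5, 359.5)',proj(c,[P(.009,-.045,0),P(.009,.045,0)]))
print('side tip (332.8,179)(340.2,179)',proj(c,[P(.121,-.045,.006),P(.121,-.023,.006)]))
print('top front end corners (295.6,172.8)(302.2)',proj(t,[P(-.009,-.045,.014),P(.009,-.045,.014)]))
f=t['frame'][150:176,285:310].mean(2).astype(int);hs=cv2.cvtColor(t['frame'],cv2.COLOR_RGB2HSV)[...,1]
print(hs[166,288:308],hs[168,288:308]);print(hs[160:180,299])"

```

```text
side stock near ends bottom (332.5, 359.5) [[332.2 162.2]
 [359.7 162.9]]
side tip (332.8,179)(340.2,179) [[333.3 176.4]
 [340.6 176.6]]
top front end corners (295.6,172.8)(302.2) [[294.5 171.2]
 [301.6 171.1]]
[245 245 245 245 245 245 202  82  12   8   8   6   9   6   1   1   1   1
   1   2] [245 245 245 245 245 245 205  85  12   8   6   8   8   4   2   1   1   1
   1   1]
[ 10  10   8   8  10  10   6   6   8   6   9  23 155 244 245 245 245 245
 245 245]
```

>>> {"fn": "step_arm", "kwargs": {"dp": [[-0.015,-0.009,0.1],[-0.015,-0.009,0.3],[-0.015,-0.009,0.5],[-0.015,-0.009,0.65],[-0.015,-0.009,0.65],[-0.015,-0.009,0.65]], "spin": [-0.003,-0.003,-0.003,-0.003,-0.003,-0.003], "claw": [0,0,0,0,0,0], "squeeze": 20}}

```text
time: 12.05
tcp_pos: [0.6468, 0.0589, 0.1133]
eef_rot: [-0.03, 1.0, -0.0, -0.0]
force: [0.8, 0.8, -2.6]
opening: 0.0169
grasp_force: 29.3
```

```bash
python3 -c "
from h import *
s=ctrl.state();print(s['opening'],s['grasp_force'],s['force'])
need(t2w(6,0,10)+[0,0,.0022],183.4)"
```

```text
0.016939905314009986 29.277559518814087 [ 0.82539596  0.82215805 -2.58766292]
theta -176.56 tcp [0.6468 0.0589 0.1133] t 12.05 | dp [0.014 0.004 0.279] spin 0.0
```

>>> {"fn": "step_arm", "kwargs": {"dp": [[0.012,0.004,0.03],[0.012,0.004,0.06],[0.012,0.004,0.09],[0.012,0.004,0.12],[0.012,0.004,0.15],[0.012,0.004,0.15]], "spin": [0,0,0,0,0,0], "claw": [0,0,0,0,0,0]}}

```text
time: 12.55
tcp_pos: [0.6455, 0.0598, 0.0959]
eef_rot: [-0.03, 1.0, 0.0, 0.0]
force: [-3.2, 0.0, 5.4]
opening: 0.017
grasp_force: 31.3
```

>>> {"fn": "step_arm", "kwargs": {"dp": [[0,0,0.02],[0,0,0.04],[0,0,0.06],[0,0,0.08],[0,0,0.08]], "spin": [0,0,0,0,0], "claw": [0,0,0,0,0]}}

```text
time: 12.97
tcp_pos: [0.6463, 0.0603, 0.0919]
eef_rot: [-0.03, 1.0, -0.001, 0.002]
force: [-18.5, -4.0, 44.9]
opening: 0.017
grasp_force: 42.9
```

```bash
python3 -c "
from h import *
s=ctrl.state();print(s['opening'],s['grasp_force'],s['force'],s['wrist_torque'])
need(t2w(6,0,10)+[0,0,.0022],183.4)
c=ctrl.camera('side');cv2.imwrite('pics/s6.png',c['frame'][:,:,::-1])"
```

```text
0.01703145085376905 42.864819617243484 [-18.46888203  -4.03809618  44.90235946] [-1.1166289   3.47907451 -0.13000977]
theta -176.58 tcp [0.6463 0.0603 0.0919] t 12.97 | dp [ 0.01  -0.008  0.101] spin 0.0
```

The wrist shows 45 N and the square is not turning in the grip. I'll ease off and find a claw setting that holds it more lightly.

>>> {"fn": "step_arm", "kwargs": {"dp": [[0,0,-0.08],[0,0,-0.09],[0,0,-0.09],[0,0,-0.09]], "spin": [0,0,0,0], "claw": [0,0,0,0]}}

```text
time: 13.35
tcp_pos: [0.6453, 0.0587, 0.0957]
eef_rot: [-0.03, 1.0, -0.0, -0.001]
force: [0.9, -0.5, -3.2]
opening: 0.0172
grasp_force: 35.5
```

>>> {"fn": "step_arm", "kwargs": {"dp": [[0,0,0],[0,0,0],[0,0,0]], "spin": [0,0,0], "claw": [12,12,12]}}

```text
time: 13.6
tcp_pos: [0.6453, 0.0592, 0.096]
eef_rot: [-0.03, 1.0, 0.0, -0.001]
force: [0.4, 1.3, -2.4]
opening: 0.0175
grasp_force: 35.5
```

>>> {"fn": "step_arm", "kwargs": {"dp": [[0,0,0],[0,0,0],[0,0,0]], "spin": [0,0,0], "claw": [16,16,16]}}

```text
time: 13.85
tcp_pos: [0.6456, 0.0594, 0.0967]
eef_rot: [-0.03, 1.0, 0.0, -0.0]
force: [-0.2, -0.3, -2.9]
opening: 0.0168
grasp_force: 35.5
```

>>> {"fn": "step_arm", "kwargs": {"dp": [[0,0,0],[0,0,0]], "spin": [0,0], "claw": [18.5,18.5]}}

```text
time: 14.02
tcp_pos: [0.6456, 0.0593, 0.0969]
eef_rot: [-0.03, 1.0, -0.0, 0.0]
force: [0.6, 0.4, -1.9]
opening: 0.017
grasp_force: 35.5
```

>>> {"fn": "step_arm", "kwargs": {"dp": [[0,0,0],[0,0,0]], "spin": [0,0], "claw": [19.5,19.5]}}

```text
time: 14.18
tcp_pos: [0.6456, 0.0593, 0.0969]
eef_rot: [-0.03, 1.0, -0.0, 0.0]
force: [-0.5, 0.0, -2.7]
opening: 0.0172
grasp_force: 35.5
```

```bash
cat >> h.py <<'E'
def sq(tilt,droop=0,g=.006,zo=.0122):
    "returns function stock-frame point -> world for the held square, pivot at (y=g,z=.0095)"
    s=ctrl.state();T=s['tcp_pos'];m=R.from_quat(s['eef_rot']).as_matrix();e=-m[:,0]*[1,1,0];l=np.array([-e[1],e[0],0]);k=np.array([0,0,1.])
    a=np.radians(tilt);d=np.radians(droop)
    def f(x,y,z):
        z=z-.0095-x*np.sin(d);y=y-g
        return T-k*(zo-.0095)+e*(y*np.cos(a)-z*np.sin(a))+k*(y*np.sin(a)+z*np.cos(a))-l*x
    return f
E
python3 - <<'E'
from h import *
np.set_printoptions(precision=1,suppress=True,linewidth=200)
c=ctrl.camera('side');h=cv2.cvtColor(c['frame'],cv2.COLOR_RGB2HSV);S,V=h[...,1].astype(int),h[...,2].astype(int)
for t in(0,4,8,14,27):
    f=sq(t,4);print(t,proj(c,[f(.121,-.045,.006),f(.121,-.023,.006),f(.009,-.045,.014),f(.009,-.045,0),f(.009,.045,0),f(.009,.045,.014)]).ravel())
m=((S<45)&(V>130)).astype(np.uint8);n,l,st,cc=cv2.connectedComponentsWithStats(m[140:225,310:375]);print([ (s[0]+310,s[1]+140,s[2],s[3],s[4]) for s in st[1:] if s[4]>8])
cv2.imwrite('pics/a7.png',cv2.resize(c['frame'][145:225,315:395],(600,600),interpolation=2)[:,:,::-1])
E
```

```text
0 [332.  206.4 339.  206.5 331.1 184.7 330.9 188.3 357.4 188.9 357.7 185.3]
4 [332.3 207.3 339.3 207.  331.  185.6 331.1 189.3 357.7 188.2 357.7 184.6]
8 [332.6 208.3 339.6 207.6 331.  186.6 331.4 190.2 357.8 187.5 357.6 183.9]
14 [333.2 209.6 340.1 208.3 331.1 188.  331.9 191.5 358.  186.4 357.3 182.8]
27 [335.2 212.3 341.5 209.7 331.9 190.8 333.6 194.  358.  184.  356.4 180.7]
[(np.int32(348), np.int32(163), np.int32(3), np.int32(7), np.int32(18)), (np.int32(327), np.int32(165), np.int32(48), np.int32(57), np.int32(815)), (np.int32(319), np.int32(173), np.int32(11), np.int32(1), np.int32(11)), (np.int32(326), np.int32(178), np.int32(18), np.int32(11), np.int32(49))]
```

View pics/a7.png

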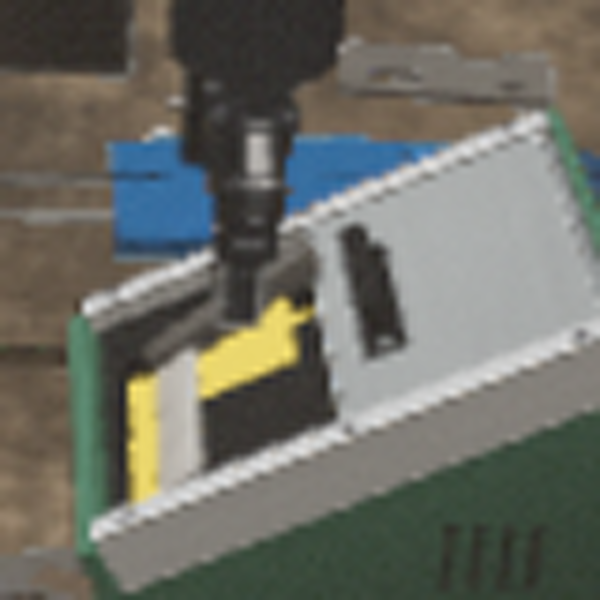

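The square has in fact turned past the slope angle. In the side view the stock runs from about px (335,194) up to (357,177), steeper than the cover. Its rear end hit the insert lip, because I lowered it vertically instead of along the face normal. I'll compute the tilt and re-approach along the normal.

```bash
python3 - <<'E'
from h import *
np.set_printoptions(precision=1,suppress=True,linewidth=200)
c=ctrl.camera('side')
for t in(27,31,35,39):
    f=sq(t,0);print(t,proj(c,[f(.009,-.045,.014),f(.009,-.045,0),f(.009,.0,0),f(.009,.045,.014),f(-.009,.045,.014),f(.121,-.045,.006),f(.121,-.023,.006)]).ravel())
for z in(32,20,16,12,9.5):
    need(t2w(5,0,z)+[0,0,.0027],183.4)
E
```

```text
27 [331.8 190.7 333.5 193.9 345.6 188.9 356.3 180.6 355.8 178.1 334.1 210.3 340.5 207.7]
31 [332.2 191.5 334.1 194.6 345.8 188.9 355.9 180.  355.4 177.5 334.6 211.1 340.8 208.2]
35 [332.6 192.3 334.8 195.3 346.1 188.9 355.4 179.4 354.9 176.9 335.3 211.8 341.2 208.6]
39 [333.1 193.1 335.6 195.9 346.3 188.9 354.9 178.9 354.4 176.4 336.  212.6 341.6 209. ]
theta -176.59 tcp [0.6 0.1 0.1] t 14.28 | dp [ 0.1 -0.  -0. ] spin 0.0
theta -176.59 tcp [0.6 0.1 0.1] t 14.28 | dp [ 0.1 -0.   0.1] spin 0.0
theta -176.59 tcp [0.6 0.1 0.1] t 14.28 | dp [ 0.  -0.   0.1] spin 0.0
theta -176.59 tcp [0.6 0.1 0.1] t 14.28 | dp [ 0.  -0.   0.1] spin 0.0
theta -176.59 tcp [0.6 0.1 0.1] t 14.28 | dp [ 0.  -0.   0.1] spin 0.0
```

```bash
python3 - <<'E'
from h import *
s=ctrl.state();m=R.from_quat(s['eef_rot']).as_matrix()
for z in(36,20,16,12,9.5): print(z,((m.T@(t2w(4,0,z)+[0,0,.0027]-s['tcp_pos']))/.12).round(3).tolist())
print(s['tcp_pos'].tolist(),s['force'].tolist())
E
```

```text
36 [0.118, -0.0, -0.048]
20 [0.057, -0.0, 0.071]
16 [0.042, -0.0, 0.101]
12 [0.027, -0.0, 0.131]
9.5 [0.017, -0.0, 0.149]
[0.6456368755283362, 0.05927591595973628, 0.09688959074829885] [-0.014764049078558158, -0.7358725411314638, -1.9669623640860097]
```

>>> {"fn": "step_arm", "kwargs": {"dp": [[0,0,-0.06],[0.06,0,-0.06],[0.118,0,-0.048],[0.118,0,-0.048],[0.1,0,-0.01],[0.08,0,0.03],[0.057,0,0.071],[0.057,0,0.071],[0.057,0,0.071]], "spin": [0,0,0,0,0,0,0,0,0], "claw": [10,10,10,10,10,10,10,10,10]}}

```text
time: 15.03
tcp_pos: [0.6388, 0.059, 0.0876]
eef_rot: [-0.03, 1.0, 0.0, -0.0]
force: [-0.5, -0.0, -2.4]
opening: 0.0173
grasp_force: 33.3
```

```bash
python3 - <<'E'
from h import *
s=ctrl.state();m=R.from_quat(s['eef_rot']).as_matrix()
for z in(20,16,12,9.5): print(z,((m.T@(t2w(4,0,z)+[0,0,.0027]-s['tcp_pos']))/.12).round(3).tolist())
print(s['tcp_pos'].tolist(),s['force'].tolist(),s['grasp_force'])
E
```

```text
20 [-0.0, -0.001, -0.006]
16 [-0.015, -0.001, 0.024]
12 [-0.03, -0.001, 0.054]
9.5 [-0.04, -0.001, 0.072]
[0.6387728453585481, 0.0589561256956682, 0.08763899595404237] [-0.46478520107554133, -0.004314800690390537, -2.442406637459697] 33.34383487701416
```

>>> {"fn": "step_arm", "kwargs": {"dp": [[-0.008,0,0.014],[-0.015,0,0.027],[-0.015,0,0.027],[-0.015,0,0.027]], "spin": [0,0,0,0], "claw": [10,10,10,10]}}

```text
time: 15.37
tcp_pos: [0.641, 0.059, 0.0856]
eef_rot: [-0.03, 1.0, -0.0, 0.0]
force: [0.1, -1.3, 2.6]
opening: 0.0175
grasp_force: 33.9
```

>>> {"fn": "step_arm", "kwargs": {"dp": [[-0.008,0,0.014],[-0.015,0,0.027],[-0.015,0,0.027],[-0.015,0,0.027]], "spin": [0,0,0,0], "claw": [10,10,10,10]}}

```text
time: 15.7
tcp_pos: [0.643, 0.0593, 0.0825]
eef_rot: [-0.03, 1.0, 0.0, 0.001]
force: [0.0, -0.5, 4.7]
opening: 0.0174
grasp_force: 34.3
```

>>> {"fn": "step_arm", "kwargs": {"dp": [[-0.008,0,0.012],[-0.012,0,0.02],[-0.012,0,0.02],[-0.012,0,0.02]], "spin": [0,0,0,0], "claw": [10,10,10,10]}}

```text
time: 16.03
tcp_pos: [0.6444, 0.0594, 0.0801]
eef_rot: [-0.03, 1.0, 0.0, 0.001]
force: [-0.4, -0.8, 3.8]
opening: 0.0171
grasp_force: 34.4
```

```bash
python3 - <<'E'
from h import *
s=ctrl.state();m=R.from_quat(s['eef_rot']).as_matrix();print(s['force'].round(1),s['wrist_torque'].round(2))
for z in(12,9.5,7): print(z,((m.T@(t2w(4,0,z)+[0,0,.0027]-s['tcp_pos']))/.12).round(3).tolist())
np.set_printoptions(precision=1,suppress=True,linewidth=200)
c=ctrl.camera('side');h=cv2.cvtColor(c['frame'],cv2.COLOR_RGB2HSV);S,V=h[...,1].astype(int),h[...,2].astype(int)
# stored outline expected vs dark/bright pixels, near side of stock and tip
P=lambda x,y,z:t2w(y-2,-x,z)
print('stored:',proj(c,[P(9,-45,14),P(9,45,14),P(-9,-45,14),P(-9,45,14),P(115,-45,7.5),P(115,-23,7.5)]).ravel())
cv2.imwrite('pics/a8.png',cv2.resize(c['frame'][145:225,315:395],(600,600),interpolation=2)[:,:,::-1])
E
```

```text
[-0.4 -0.8  3.8] [-0.13  0.14  0.02]
12 [0.017, -0.002, -0.01]
9.5 [0.008, -0.002, 0.009]
7 [-0.002, -0.002, 0.028]
stored: [331.  195.2 355.3 185.3 330.8 192.6 354.8 182.7 332.9 213.6 339.2 211.1]
```

>>> {"fn": "step_arm", "kwargs": {"dp": [[0,0,0.01],[0,0,0.015],[0,0,0.015],[0,0,0.015]], "spin": [0,0,0,0], "claw": [10,10,10,10]}}

```text
time: 16.42
tcp_pos: [0.6444, 0.0595, 0.0787]
eef_rot: [-0.03, 1.0, 0.0, 0.001]
force: [-0.8, -1.5, 9.3]
opening: 0.0171
grasp_force: 37.1
```

>>> {"fn": "step_arm", "kwargs": {"dp": [[0,0,0.01],[0,0,0.015],[0,0,0.015],[0,0,0.015]], "spin": [0,0,0,0], "claw": [10,10,10,10]}}

```text
time: 16.75
tcp_pos: [0.6446, 0.0596, 0.0785]
eef_rot: [-0.03, 1.0, -0.0, 0.001]
force: [-5.2, -1.4, 20.0]
opening: 0.017
grasp_force: 43.7
```

>>> {"fn": "step_arm", "kwargs": {"dp": [[0,0,-0.008],[0,0,-0.012],[0,0,-0.012],[0,0,-0.012]], "spin": [0,0,0,0], "claw": [10,10,21,23]}}

```text
time: 17.08
tcp_pos: [0.6444, 0.0596, 0.0784]
eef_rot: [-0.03, 1.0, 0.0, 0.001]
force: [-2.3, -1.1, 8.6]
opening: 0.0196
grasp_force: 4.4
```

>>> {"fn": "step_arm", "kwargs": {"dp": [[0,0,0],[0,0,0],[0,0,0],[0,0,0]], "spin": [0,0,0,0], "claw": [26,30,35,35]}}

```text
time: 17.42
tcp_pos: [0.6438, 0.0597, 0.0776]
eef_rot: [-0.03, 1.0, 0.0, 0.0]
force: [-2.4, 0.4, 5.9]
opening: 0.0298
grasp_force: 2.9
```

>>> {"fn": "step_arm", "kwargs": {"dp": [[0,0,-0.02],[0,0,-0.05],[0,0,-0.1],[0,0,-0.2],[0,0,-0.3],[0,0,-0.3]], "spin": [0,0,0,0,0,0], "claw": [35,37,37,37,37,37]}}

```text
time: 17.92
tcp_pos: [0.6454, 0.0599, 0.1167]
eef_rot: [-0.03, 1.0, 0.0, 0.002]
force: [1.1, -0.5, -0.1]
opening: 0.0319
grasp_force: 0.0
```

>>> {"fn": "step_arm", "kwargs": {"dp": [[0,0,-0.5],[0,0,-1],[0.3,-0.4,-1],[0.7,-0.95,-1],[0.9,-0.95,-1],[0.9,-0.95,-1],[0.9,-0.95,-1]], "spin": [0,0,0,0,0,0,0], "claw": [37,37,37,37,0,0,0]}}

```text
time: 18.5
tcp_pos: [0.5386, -0.0692, 0.2334]
eef_rot: [-0.025, 1.0, -0.003, -0.002]
force: [0.4, -0.8, 0.1]
opening: 0.0001
grasp_force: 0.0
```

```bash
python3 - <<'E'
from h import *
s=ctrl.state();print(s['tcp_pos'],s['force'].round(1),s['joint_positions'].round(2),s['time'])
t=ctrl.camera('top')['frame'];c=ctrl.camera('side')['frame']
a=cv2.resize(t[140:200,270:360],(400,267),interpolation=2);a=cv2.copyMakeBorder(a,0,133,0,0,0)
b=cv2.resize(c[145:225,315:395],(400,400),interpolation=2)
cv2.imwrite('pics/t9.png',t[:,:,::-1]);cv2.imwrite('pics/a9.png',np.hstack([a,b])[:,:,::-1])
E
```

```text
[ 0.53863231 -0.06921835  0.23338817] [ 0.4 -0.8  0.1] [ 0.82  0.48 -1.06  1.75  0.46  1.18  1.25] 18.5
```

```bash
python3 - <<'E'
from h import *
np.set_printoptions(precision=1,suppress=True,linewidth=200)
c=ctrl.camera('top');h=cv2.cvtColor(c['frame'],cv2.COLOR_RGB2HSV);S,V=h[...,1].astype(int),h[...,2].astype(int)
P=lambda x,y,z:t2w(y-2,-x,z)
print(proj(c,[P(-9,-45,14),P(9,45,14),P(115,-34,7)]))
for r in range(144,188,3):print(r,''.join('Y' if S[r,u]>150 and V[r,u]>150 else 'W' if V[r,u]>165 else 'g' if V[r,u]>85 and S[r,u]<60 else 'B' if S[r,u]>60 else 'k' for u in range(280,352)))
E
```

```text
[[298.6 183.7]
 [303.9 151.8]
 [342.5 178.3]]
144 WWWWWWWWWWWWWWWWWWWWgggggggggggggWWWWWWgggkkggggWWBBBBBBBBBBBBBBWWWWWWWW
147 WWWWWWWWWWWWWWWWWWWWWWWWWWWWWWWWWWWWWWWWWgkkkggggWWBBBBBBBBBBBBBBBWBBBBB
150 WWWWWgggggggggggWWWWWWWWWWWgggggggggggggggkkkgggggWWgBBBBBBBBBBBBBBBBBBB
153 WWWWgkkkkkkkkkkkBWWBBBBWYYYBkkkkkkkkggkkkkkkkkkggggWWkBBBBBBBBBBBBBBBBBB
156 WWWWWYYYYYYYYYYYYYBggggBYYYYYYYYYYYYYYYgkkkkkkkkggggWWgBBBBBBBBBBBBBBBBB
159 WWWWWWYYYYYYYYYYYYBggggBYYYYYYYYYYYYYYYBkkkkkkkkkkgggWWgBBBBBBBBBBBBBBBB
162 WWWWWWYYYYYYYYYYYYWggggBYYYYYYYYYYYYYYYBkkkkkkkkkkkgggggBBBBBBBBBBBWBBBB
165 WWWWWWYYYYYYYYYYYYWggggBYYYYYYYYYYYYYYYBkkkkkkkkkkkkkggggBBBBWWWWWWWWBBB
168 WWWWWWYYYYYYYYYYYYWggggBYYYYYYYYYYYYYYYBkkkkkkkkkkkkkkggggBBBWWWWWWWWWBB
171 WWWWWWYYYYYYYYYYYYWgggggYYYYYYYYYYYYYYYBkkkkkkkkkggBBkkgggBBBBBWWWBBBBBB
174 WWWWWgBBBBBBBBBBBBWgggggYYYYYYYYYYYYYYYYYYYYYYYYYYYWBBBgggBBBBBBBBBBBBBB
177 WWWWWgkkkkkkkkkkkBWgggggWWWWWWWWWWWWWWWWWWgggggWWggggBBBBBBBBBBBBBBBBBBB
180 WWWWWWgkkkkkkkkkkBBggggggWWWWWWWWWWWWWWWWggggggggggggggBBBBBBBBBBBBBBBBB
183 WWWWWWgkkkkkkkkkkBBggggggWWWWWWWWWWWWWWWWgggggggggkkkkkgggggBBBBBBBBBBBB
186 WWWWWWgkkkkkkkkkkkkkkkkkkkkkkkkkkkkkkkkkkkkgkkkggggkkkkkkkgggBBBBBBBBBBB
```

View pics/a9.png

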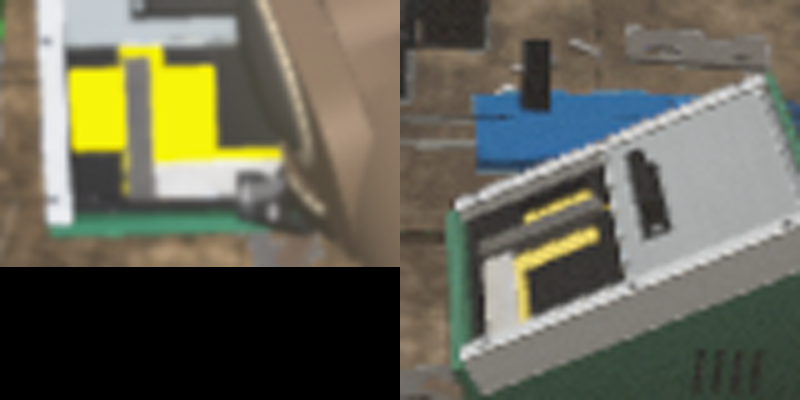

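The last view shows the square lying in the L. The stock is at crop (138,130) in the top view, and in the side view it lies parallel to the slope below the rails. Next I close the cover from behind the rib.

>>> {"fn": "step_arm", "kwargs": {"dp": [[-0.4,0.2,0],[-0.8,0.4,0],[-0.9,0.4,0],[-0.9,0.4,0],[-0.9,0.4,0]], "spin": [0,0,0,0,0], "claw": [0,0,0,0,0]}}

```text
time: 19.07
tcp_pos: [0.6491, -0.0022, 0.2324]
eef_rot: [-0.032, 0.999, 0.002, -0.0]
force: [-1.1, -0.4, 0.1]
opening: 0.0003
grasp_force: 0.0
```

```bash
python3 - <<'E'
from h import *
print(ctrl.state()['joint_positions'].round(2));need([.727,.0225,.2],183.4);need([.727,.0225,.150],183.4)
E
```

```text
[ 0.55  0.65 -0.98  1.5   0.55  1.29  1.15]
theta -176.28 tcp [ 0.6491 -0.0022  0.2324] t 19.07 | dp [-0.662  0.162  0.27 ] spin 0.003
theta -176.28 tcp [ 0.6491 -0.0022  0.2324] t 19.07 | dp [-0.662  0.161  0.687] spin 0.003
```

>>> {"fn": "step_arm", "kwargs": {"dp": [[-0.3,0.1,0],[-0.6,0.16,0],[-0.662,0.16,0],[-0.662,0.16,0.1],[-0.662,0.16,0.25],[-0.662,0.16,0.4],[-0.662,0.16,0.4],[-0.662,0.16,0.4]], "spin": [0.003,0.003,0.003,0.003,0.003,0.003,0.003,0.003], "claw": [0,0,0,0,0,0,0,0]}}

```text
time: 19.73
tcp_pos: [0.7245, 0.0168, 0.1842]
eef_rot: [-0.027, 1.0, -0.0, -0.001]
force: [0.4, -0.0, 1.1]
opening: 0.0001
grasp_force: 0.0
```

```bash
python3 - <<'E'
from h import *
print(ctrl.state()['force'].round(1));need([.727,.0225,.150],183.4)
E
```

```text
[ 0.4 -0.   1.1]
theta -176.93 tcp [0.7245 0.0168 0.1842] t 19.73 | dp [-0.024  0.047  0.285] spin -0.003
```

>>> {"fn": "step_arm", "kwargs": {"dp": [[-0.024,0.045,0],[-0.024,0.045,0.1],[-0.024,0.045,0.2],[-0.024,0.045,0.25],[-0.024,0.045,0.28],[-0.024,0.045,0.28]], "spin": [-0.003,-0.003,-0.003,-0.003,-0.003,-0.003], "claw": [0,0,0,0,0,0]}}

```text
time: 20.23
tcp_pos: [0.7279, 0.0224, 0.1501]
eef_rot: [-0.03, 1.0, -0.0, -0.001]
force: [0.1, -0.1, -0.3]
opening: 0.0001
grasp_force: 0.0
```

```bash
python3 - <<'E'
from h import *
print(ctrl.state()['force'].round(1));need([.727,.0225,.150],183.4)
E
```

```text
[ 0.1 -0.1 -0.3]
theta -176.59 tcp [0.7279 0.0224 0.1501] t 20.23 | dp [0.007 0.001 0.001] spin 0.0
```

>>> {"fn": "step_arm", "kwargs": {"dp": [[0.06,0,0.03],[0.12,0,0.06],[0.18,0,0.092],[0.24,0,0.122],[0.3,0,0.153],[0.3,0,0.153]], "spin": [0,0,0,0,0,0], "claw": [0,0,0,0,0,0]}}

```text
time: 20.73
tcp_pos: [0.6906, 0.0202, 0.1326]
eef_rot: [-0.03, 1.0, -0.0, -0.001]
force: [-0.6, -1.3, -0.8]
opening: 0.0003
grasp_force: 0.0
```

>>> {"fn": "step_arm", "kwargs": {"dp": [[0.06,0,0.03],[0.12,0,0.06],[0.18,0,0.092],[0.24,0,0.122],[0.3,0,0.153],[0.36,0,0.183],[0.42,0,0.214],[0.48,0,0.245],[0.48,0,0.245]], "spin": [0,0,0,0,0,0,0,0,0], "claw": [0,0,0,0,0,0,0,0,0]}}

```text
time: 21.48
tcp_pos: [0.6329, 0.017, 0.1028]
eef_rot: [-0.03, 1.0, -0.0, -0.001]
force: [-0.4, -0.6, 0.3]
opening: -0.0
grasp_force: 0.0
```

```bash
python3 - <<'E'
from h import *
print(ctrl.state()['force'].round(1));need([.7279-.1105,.0224-.006,.1501-.0563],183.4)
E
```

```text
[-0.4 -0.6  0.3]
theta -176.56 tcp [0.6329 0.017  0.1028] t 21.48 | dp [0.129 0.003 0.075] spin 0.0
```

>>> {"fn": "step_arm", "kwargs": {"dp": [[0.04,0,0.02],[0.08,0,0.04],[0.11,0,0.056],[0.13,0,0.066],[0.13,0,0.066]], "spin": [0,0,0,0,0], "claw": [0,0,0,0,0]}}

```text
time: 21.9
tcp_pos: [0.6188, 0.0162, 0.0957]
eef_rot: [-0.03, 1.0, -0.0, -0.0]
force: [-1.0, -0.0, -0.1]
opening: 0.0004
grasp_force: 0.0
```

>>> {"fn": "step_arm", "kwargs": {"dp": [[0.02,0,0.01],[0.03,0,0.015],[0.03,0,0.015]], "spin": [0,0,0], "claw": [0,0,0]}}

```text
time: 22.15
tcp_pos: [0.6157, 0.0161, 0.0941]
eef_rot: [-0.03, 1.0, 0.0, -0.0]
force: [0.3, -0.7, -0.3]
opening: -0.0004
grasp_force: 0.2
```

>>> {"fn": "step_arm", "kwargs": {"dp": [[0.02,0,0.01],[0.03,0,0.015],[0.03,0,0.015]], "spin": [0,0,0], "claw": [0,0,0]}}

```text
time: 22.4
tcp_pos: [0.6146, 0.0161, 0.0936]
eef_rot: [-0.03, 1.0, 0.0, 0.003]
force: [6.6, -0.2, 2.5]
opening: 0.0001
grasp_force: 3.4
```

```bash
python3 - <<'E'
from h import *
s=ctrl.state();print(s['tcp_pos'],s['force'].round(1))
np.set_printoptions(precision=1,suppress=True,linewidth=200)
c=ctrl.camera('side');h=cv2.cvtColor(c['frame'],cv2.COLOR_RGB2HSV);V=h[...,2].astype(int);S=h[...,1].astype(int)
for o in(0,5,10,114):print(o,proj(c,[t2w(-27.5+o,-77.5,43.6),t2w(-27.5+o,-5.5,43.6),t2w(-60+o,-41.5,21.6),t2w(56+o,-100,21.6)]).ravel())
for r in range(178,218,3):print(r,''.join('Y' if S[r,u]>130 and V[r,u]>150 else 'W' if V[r,u]>150 else 'g' if V[r,u]>85 and S[r,u]<60 else 'B' if S[r,u]>60 else 'k' for u in range(320,400)))
E
```

```text
[0.61459809 0.01605398 0.09362586] [ 6.6 -0.2  2.5]
0 [333.3 196.6 332.5 185.7 326.8 199.8 360.7 195.7]
5 [334.8 196.  333.9 185.2 328.2 199.3 362.1 195.2]
10 [336.2 195.4 335.2 184.6 329.5 198.7 363.6 194.6]
114 [366.3 183.1 363.8 172.7 358.3 186.9 394.9 182. ]
178 BBBBBBBgBBgBBkkkkkkkkkkWWWWggWWWWWWWWggggggggggggggggggggggggggggggggggggggBBgBB
181 BBBBBBBBBBBBBgkkkkkkkkgWWWWWWWWWWWWWWWggWWggggggggggggggggggggggggggggggggggBBgg
184 BBBBBBgWWWWWWgkkkkkkkkgWWWWWWWWWWWWWWWgggggggggggggggggggggggggggggggggggggggBBg
187 BBBBgBgWWWWggggkkkkkgWWWWWWWWWWWWWWWWWWggggggggggggggggggggggggggggggggggWWWWWgB
190 BBBBBBWWWWgkkkgkkkkkgWWWWWWWWWWWWWWWWWWWgggggggggggggggggggggggggWWWWWWWgWgggggk
193 BBBkBBgWWWgkkkggkgkgWWWWWWWWWWWWWWWWWWWWgggggggggggggggggWWWWWWWWWWggggggggggggg
196 BBBBgBkWWWgkkkkkgWWWWWWWWWWWWWWWWWWWWWWWWgggggggggWWWWWWWWWggggggggggggggggggggg
199 BBBBgBBWWWgkkkkkkWWWWWWWWWWWWWWWWWWWWWWWWgggWWWWWWWWgggggggggggggggggggggggkBBkB
202 BBBBgBBWWWWgkkkkkgWWWWWWWWWWWWWWWWWWWWWWWgWWgggggggggggggggggggggggkkkkkkkkBBkBk
205 BBBBgBBWWWWgggWWWWWWWWWWWWWWWWWWWWWWWgggggggggggggggggggggggkBkkBkkkBkBkBBBBkkkk
208 BBBBgBBWgWWWWWWWWWWWWWWWWWWWWgggggggggggggggggggggggkBBBkBBkBkBkBBkkkkkkkkkkBkkk
211 BBBBBgBWWWWWWWWWWWWWWWggggggggggggggggggggggkkBBBBkBBBkBkBBBkkkkkBBkkkkkBkkBkkBB
214 BBBBBBBWWWWWWWgggggggggggggggggggggggkBkBkkBBkkkkBBkBkkkkBkkBkkkkkkkkkkkkkkkkBBB
217 BBBBBgBggggggggggggggggggggggkkkkkBkBBkkBkBBkBBkkkkkkBkkkBkkBkkkkkkkkkkkkkkkkBBB
```

>>> {"fn": "step_arm", "kwargs": {"dp": [[0.02,0,0.01],[0.03,0,0.015],[0.03,0,0.015]], "spin": [0,0,0], "claw": [0,0,0]}}

```text
time: 22.7
tcp_pos: [0.6143, 0.0161, 0.0936]
eef_rot: [-0.029, 1.0, 0.001, 0.006]
force: [13.2, 0.1, 6.3]
opening: 0.0003
grasp_force: 7.5
```

>>> {"fn": "step_arm", "kwargs": {"dp": [[-0.05,0,-0.025],[-0.12,0,-0.06],[-0.14,0,-0.3],[-0.14,0,-0.7],[-0.14,0,-1],[-0.14,0,-1],[-0.14,0,-1]], "spin": [0,0,0,0,0,0,0], "claw": [0,0,0,0,0,0,0]}}

```text
time: 23.28
tcp_pos: [0.6265, 0.0173, 0.2132]
eef_rot: [-0.03, 1.0, 0.0, 0.002]
force: [-0.4, -0.3, 0.5]
opening: -0.0
grasp_force: 0.0
```

>>> {"fn": "step_arm", "kwargs": {"dp": [[0,0.5,-0.4],[0.3,0.9,-0.4],[0.8,1,-0.4],[0.8,1,-0.4],[0.8,1,-0.4]], "spin": [0,0,0,0,0], "claw": [0,0,0,0,0]}}

```text
time: 23.7
tcp_pos: [0.5167, 0.1352, 0.2583]
eef_rot: [-0.034, 0.999, -0.0, -0.002]
force: [-1.0, 0.9, 0.6]
opening: -0.0005
grasp_force: 0.0
```

>>> {"fn": "step_arm", "kwargs": {"dp": [[0.3,0.9,0],[0.3,0.9,0],[0.3,0.9,0],[0.3,0.9,0],[0.3,0.9,0]], "spin": [0,0,0,0,0], "claw": [0,0,0,0,0]}}

```text
time: 24.12
tcp_pos: [0.4787, 0.2377, 0.2577]
eef_rot: [-0.032, 0.999, -0.0, -0.001]
force: [0.5, -0.9, -0.6]
opening: 0.0001
grasp_force: 0.0
```

```bash
python3 - <<'E'
from h import *
s=ctrl.state();print(s['tcp_pos'],s['force'].round(1),s['time'])
np.set_printoptions(precision=1,suppress=True,linewidth=200)
c=ctrl.camera('top');h=cv2.cvtColor(c['frame'],cv2.COLOR_RGB2HSV);V=h[...,2].astype(int);S=h[...,1].astype(int)
for o in(0,3,6):print(o,proj(c,[t2w(-40.5+o,-41.5,43.6),t2w(-27.5+o,-41.5,21.6),t2w(-60+o,-100,21.6),t2w(56+o,-100,21.6)]).ravel())
print('yellow px',((S[140:190,280:350]>150)&(V[140:190,280:350]>150)).sum())
o=cv2.imread('pics/top0.png')[:,:,::-1]
for u in(302,310,316,325,335):print(u,'now',V[138:192,u].tolist(),'\n   t0 ',o[138:192,u].max(1).tolist())
d=np.abs(c['frame'].astype(int)-o).max(2)
for n,(x,y,w,hh) in dict(strap=(290,240,35,40),gauge=(415,210,40,55),bottle=(405,135,25,25)).items():print(n,(d[y:y+hh,x:x+w]>40).sum())
E
```

```text
[0.47865743 0.23772878 0.25773299] [ 0.5 -0.9 -0.6] 24.1167
0 [316.4 183.4 316.3 177.1 337.5 187.9 336.9 146.8]
3 [316.3 182.4 316.3 176.  337.5 186.9 336.9 145.7]
6 [316.3 181.3 316.3 175.  337.5 185.8 336.8 144.6]
yellow px 0
302 now [168, 168, 168, 168, 168, 168, 169, 176, 181, 162, 195, 204, 200, 198, 197, 199, 201, 203, 202, 202, 203, 204, 204, 203, 203, 204, 204, 205, 206, 207, 207, 204, 204, 204, 204, 206, 208, 198, 164, 110, 84, 117, 146, 127, 95, 124, 183, 205, 207, 205, 191, 152, 140, 137] 
   t0  [170, 170, 170, 169, 170, 173, 185, 197, 200, 200, 199, 201, 202, 203, 205, 203, 204, 205, 205, 205, 205, 205, 206, 207, 208, 209, 210, 207, 206, 206, 206, 206, 208, 208, 193, 140, 90, 102, 148, 153, 111, 101, 155, 195, 208, 203, 196, 201, 145, 92, 106, 128, 141, 140]
310 now [166, 166, 166, 167, 167, 167, 168, 162, 139, 130, 176, 196, 198, 196, 196, 198, 200, 203, 201, 201, 203, 203, 204, 202, 202, 203, 204, 205, 205, 206, 205, 204, 203, 203, 204, 206, 206, 193, 147, 93, 58, 56, 70, 70, 68, 111, 180, 204, 207, 210, 208, 162, 143, 141] 
   t0  [168, 168, 169, 169, 170, 177, 196, 2
[... 1199 characters left out ...]
02, 202, 203, 202, 194, 165, 113, 73, 67, 77, 78, 75, 112, 177, 201, 203, 201, 188, 132, 86, 91, 114, 139, 147, 143]
335 now [162, 163, 162, 162, 162, 162, 165, 163, 140, 162, 185, 192, 193, 190, 191, 193, 195, 195, 194, 194, 195, 195, 194, 194, 195, 195, 194, 194, 194, 196, 197, 196, 196, 197, 198, 197, 196, 196, 197, 197, 196, 196, 197, 196, 196, 196, 197, 198, 194, 186, 167, 152, 147, 139] 
   t0  [164, 164, 164, 164, 163, 167, 185, 194, 195, 193, 192, 194, 198, 197, 196, 195, 196, 197, 197, 196, 197, 197, 197, 197, 196, 197, 199, 198, 197, 199, 200, 200, 199, 198, 198, 198, 198, 198, 198, 198, 198, 197, 198, 200, 199, 203, 201, 145, 95, 110, 128, 143, 147, 141]
strap 278
gauge 0
bottle 0
```

```bash
python3 -c "
from plant import ctrl
print(ctrl.close_job())"
```

```text
the job is handed in; nothing more can be done
None
```

The try square is lying in its L-shaped pocket with the cover fully shut over it, and the job is handed in; on the first lowering the stock caught the insert lip (about 45 N at the wrist), and the final image check showed the gauge plate and bottle unmoved but could not confirm the strap, which I never approached.

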